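Sweep the pantry dimmer up to full

TASK

Turn the pantry lights up: on the white curved dimmer, run the shut fingertips lightly along the brass line from the blue dome over the two grey ones to the orange dome, so that each dome in turn is pressed down a little, and stay close to the panel between them. Finish while still holding the orange dome partly pressed down with the fingertips, to lock in full brightness. Pick nothing up and leave the glasses and the other things round it undisturbed.

Things in the scene. Friction and masses are not known exactly. Their poses are not given: they have to be found in the camera images.
- dimmer: light dimmer: white curved panel, 14 mm thick, 222 x 54 mm, stuck to the worktop, lying any way round. Four domes 30 mm across, 56 mm apart, on an arc of 130 mm radius joined by a thin brass line: blue (dim end), grey, grey, orange (bright end). Origin at the middle of the underside; z up, +y from the blue end to the orange end, +x to the outside of the curve
- top_1 (a point): top of the blue dome, the first of the row; the point moves with the dome. At rest it stands 23 mm above the worktop, 9 mm above the panel; the crown is rounded (25 mm radius)
- dome_1 (a joint): how far the blue dome, the first of the row, is pressed down: 0 at rest, 0.007 m at its stop; a spring of 0.7 N per mm (4.9 N at the stop) raises it again
- top_2 (a point): top of the grey dome next to the blue one, the second of the row; the point moves with the dome. At rest it stands 23 mm above the worktop, 9 mm above the panel; the crown is rounded (25 mm radius)
- dome_2 (a joint): how far the grey dome next to the blue one, the second of the row, is pressed down: 0 at rest, 0.007 m at its stop; a spring of 0.7 N per mm (4.9 N at the stop) raises it again
- top_3 (a point): top of the grey dome next to the orange one, the third of the row; the point moves with the dome. At rest it stands 23 mm above the worktop, 9 mm above the panel; the crown is rounded (25 mm radius)
- dome_3 (a joint): how far the grey dome next to the orange one, the third of the row, is pressed down: 0 at rest, 0.007 m at its stop; a spring of 0.7 N per mm (4.9 N at the stop) raises it again
- top_4 (a point): top of the orange dome, the last of the row; the point moves with the dome. At rest it stands 23 mm above the worktop, 9 mm above the panel; the crown is rounded (25 mm radius)
- dome_4 (a joint): how far the orange dome, the last of the row, is pressed down: 0 at rest, 0.007 m at its stop; a spring of 0.7 N per mm (4.9 N at the stop) raises it again
- mid_1 (a point): point on the brass line, on the panel's top 14 mm above the worktop, half-way between dome 1 and dome 2 of the row
- mid_2 (a point): point on the brass line, on the panel's top 14 mm above the worktop, half-way between dome 2 and dome 3 of the row
- mid_3 (a point): point on the brass line, on the panel's top 14 mm above the worktop, half-way between dome 3 and dome 4 of the row
- jigger: gold double-cone spirit measure, 47 x 47 x 101 mm, standing; origin at the centre of its underside; a bystander
- drink_can: dark blue drink can, 53 mm across, 135 mm high; origin at the centre of its underside; a bystander
- tumbler_0: clear glass tumbler with ice, 73 mm across, 100 mm high, standing on the slate coaster; origin at the centre of its underside; a bystander
- tumbler_1: clear glass tumbler with ice, 73 mm across, 100 mm high; origin at the centre of its underside; a bystander
- coaster_0: round dark slate coaster, 99 mm across, 8 mm thick; origin at the centre of its underside; a bystander
- wing_corkscrew: silver wing corkscrew, 44 x 72 x 146 mm, standing; origin at the centre of its underside; a bystander
- stand_foot (a point): centre of the foot, on the worktop, of the fixed white three-tier stand with baubles: 0.36 m across, 0.47 m high. An obstacle, as is the tall cabinet on the left (beyond x = 0.5, y = 0.35, over 1 m high): keep the arm drawn in when passing them

How it is judged:
On the way, in this order (a step that is already met when the one before it is completed fails the run):
1. the blue dome is pressed down by more than 1.5 mm (value of joint dome_1 above 0.0015 m), for 0.05 s.
2. the fingers pass low (grasp point under 75 mm) within 16 mm of the line’s mid-point after the blue dome (horizontal distance between the grasp point and mid_1 below 0.016 m and height (world z) of the grasp point below 0.075 m), for 0.05 s.
3. the first grey dome is pressed down by more than 1.5 mm and the one before it is released (less than 1 mm down) (value of joint dome_2 above 0.0015 m and value of joint dome_1 below 0.001 m), for 0.05 s.
4. the fingers pass low (grasp point under 75 mm) within 16 mm of the line’s mid-point after the first grey dome (horizontal distance between the grasp point and mid_2 below 0.016 m and height (world z) of the grasp point below 0.075 m), for 0.05 s.
5. the second grey dome is pressed down by more than 1.5 mm and the one before it is released (less than 1 mm down) (value of joint dome_3 above 0.0015 m and value of joint dome_2 below 0.001 m), for 0.05 s.
6. the fingers pass low (grasp point under 75 mm) within 16 mm of the line’s mid-point after the second grey dome (horizontal distance between the grasp point and mid_3 below 0.016 m and height (world z) of the grasp point below 0.075 m), for 0.05 s.
7. the orange dome is pressed down by more than 1.5 mm and the one before it is released (less than 1 mm down) (value of joint dome_4 above 0.0015 m and value of joint dome_3 below 0.001 m), for 0.05 s.
At the end, for the whole second after the job is handed in: The fingers hold the orange dome still, 1.5 to 6.8 mm down, with 0.5 to 15 N; the other three domes are up (less than 1 mm down) (all of step 7 and value of joint dome_4 below 0.0068 m and contact force between the fingers and dome_4 between 0.5 and 15 N and velocity of joint dome_4 between -0.01 and 0.01 m/s and value of joint each of dome_1, dome_2 below 0.001 m); the arm keeps its last pose, push and grip.
It fails at once if a dome is pressed with more than 15 N (contact force between anything else and dome_1 above 15 N or contact force between anything else and dome_2 above 15 N or contact force between anything else and dome_3 above 15 N or contact force between anything else and dome_4 above 15 N).
It fails at once if a thing beside the dimmer is shifted or lifted by more than 20 mm (distance of any of jigger, drink_can, tumbler_0, tumbler_1, coaster_0, wing_corkscrew from where it was at the start of the episode above 0.02 m).
It fails at once if a standing thing is tipped over by more than 0.3 rad (angle between any of jigger, drink_can, tumbler_0, tumbler_1, wing_corkscrew's own z axis and vertical above 0.3 rad).
It also fails if it takes over 45 s, if anything falls off the work surface, if the arm or the gripper's body presses on something with over 40 N, if the wrist force passes 120 N, or if a joint passes its speed limit or range.

ROBOT

A 7-joint arm with a two-finger parallel gripper is mounted at the origin on a cart in front of the work surface, level with it; the furniture and walls round the work are solid. World frame = base frame: x ahead of the robot, y to its left, z up, the work surface at z = 0. Lengths are in m, angles in rad, forces in N, time in s.
With the tool pointing down it reaches from about 0.425 to 0.925 m from the base axis. Payload 6.8 kg.
Tool frame: the origin (TCP) lies at the very end of the fingers, on their centre line; the grasp point (between the pads) lies 19 mm behind it; z points along the fingers, y is the line along which they close (so a half turn about z gives the same grasp; the last joint's range is limited). The gripper opens to 85 mm and grips with 20 to 120 N. Pads are 22 mm wide; open, the fingers measure 114 mm over their backs; the gripper's body (76 mm by 85 mm) begins 54 mm behind the grasp point. The pads swing forward as they close: fully open they stand 13 mm farther back than shut.
Start: joints at [1.044, 0.477, 0.022, 1.555, -0.011, 1.109, -0.083], TCP at [0.275, -0.617, 0.231] pointing down, gripper open.
Joint ranges: [-2.96, 2.96], [-0.34, 2.1], [-1.41, 1.46], [0.24, 2.44], [-1.37, 4.51], [0.17, 1.92], [-2.96, 2.96]. Speed limits (rad/s): [2.39, 2.39, 3.14, 3.14, 3.14, 3.14, 3.14].

INTERFACE

Orientations are given as a unit quaternion [w, x, y, z].
In Python, from station import get_obs, read_camera, hand_in gives the robot as it stands.
- The arm moves only by the tool arm_command, never from a script. Its argument "commands" is one flat list of numbers, 7 for each row, row after row: the shift along the tool's x, y, z in m, then the turn, a rotation vector about the tool's x, y, z in degrees, then the opening, from 0 (shut) to 1 (fully open). In form: [tx, ty, tz, rx, ry, rz, fingers, tx, ty, tz, rx, ry, rz, fingers, ...]. A call has 1 to 8 rows; each row is the pose to reach, as a shift and turn from the pose commanded when the call began, along the tool's axes at that moment; what a row does not reach only later rows make up. A row lasts 1/10 s, in which the tool goes at most 50 mm and 8.59 degrees, less where a joint would pass 70% of its speed; a pose out of reach is approached as far as the arm can. A call with a gripper value outside its range is refused whole. The fingers move at their own pace and stop on an object; "force" is the grip in N (left out, the last holds). Time passes only in rows, so rows that repeat a pose let the fingers close. It gives the time, the measured TCP pose, the force, the opening and the grip force at its end, in the units of the state.
- get_obs(): the state, without advancing time (a new reading comes with each control period).
- read_camera(name): name is "scene" or "side" or "wrist"; returns a dict with "img" (420x560x3 uint8, red, green, blue), "camera_matrix" (3x3 intrinsics, pixels), "pose" (4x4, takes a point from camera to world coordinates). Camera axes: x right, y down, z forward; pixel columns grow to the right and rows downward; lengths in m; the calibration is good to about 2 mm. A picture is of the moment at which its call begins. There is no depth.
- hand_in(): hands the job in; it is judged then, once.
The state is a dict: "t": time; "q": joint angles; "joint_vel": joint speeds; "joint_torque": joint torques, N m; "eef_pos": TCP position; "tool_rot": TCP orientation; "contact_force": force on the tool from outside, world axes, zero at the start; "torque": the same for the moment, N m; "gripper_width": opening from 0.0 (shut) to 1.0 (fully open); "grasp_force": force on a finger pad.
Only numpy, scipy, OpenCV 4.12 (cv2) and the standard library are available. Lean on these libraries where they do the work, as an engineer would, in place of code of your own. Each camera call takes 0.05 s, during which the arm holds its last target. There are 200 camera calls.

## Working session

There is one attempt and no reset: what is moved stays moved. The work goes in short steps, Python scripts to look and compute and a tool call to move; the robot and the scene stay as the last step left them, time stands still between calls to the robot, and variables do not carry over. Pictures are saved under pics/ and viewed, at most 10 in all, crops included, and the job is handed in when it is done.

Besides the shell and the picture viewer there is one more tool, called after ">>>" by a JSON object that holds its "name" and its "arguments". arm_command: Moves the arm, as the interface text tells. Its arguments: {"type":"object","properties":{"commands":{"type":"array","items":{"type":"number"}},"force":{"type":"number"}},"required":["commands"]}

```bash
mkdir -p pics
python3 - <<'E'
from station import *
import cv2,numpy as np
o=get_obs();print({k:np.round(v,3) for k,v in o.items()})
for n in("scene","side"):
    c=read_camera(n);cv2.imwrite(f"pics/{n}.png",c["img"][:,:,::-1]);np.savez(n,**c);print(c["camera_matrix"],c["pose"].round(3))
E
```

```text
{'t': np.float64(0.0), 'q': array([ 1.044,  0.478,  0.022,  1.556, -0.011,  1.109, -0.083]), 'joint_vel': array([-0.002, -0.002, -0.   , -0.   ,  0.   ,  0.001, -0.   ]), 'joint_torque': array([-1.0000e-03, -5.9646e+01,  1.6080e+00, -2.8120e+01,  1.3000e-02,
        9.0000e-03, -0.0000e+00]), 'eef_pos': array([ 0.274, -0.616,  0.23 ]), 'tool_rot': array([-0.001,  0.978,  0.208, -0.   ]), 'contact_force': array([ 0.733, -0.296,  0.139]), 'torque': array([ 0.007, -0.001, -0.021]), 'grasp_force': np.float64(0.0), 'gripper_width': np.float64(1.0)}
[[484.8561346    0.         271.38660778]
 [  0.         484.8561346  207.85034186]
 [  0.           0.           1.        ]] [[-0.693 -0.378  0.615 -0.402]
 [-0.721  0.365 -0.589  0.758]
 [-0.002 -0.851 -0.525  0.885]
 [ 0.     0.     0.     1.   ]]
[[538.71702333   0.         277.72129779]
 [  0.         538.71702333 213.40295197]
 [  0.           0.           1.        ]] [[-0.901 -0.171  0.399  0.021]
 [-0.433  0.366 -0.824  1.017]
 [-0.005 -0.915 -0.404  0.627]
 [ 0.     0.     0.     1.   ]]
```

View pics/scene.png

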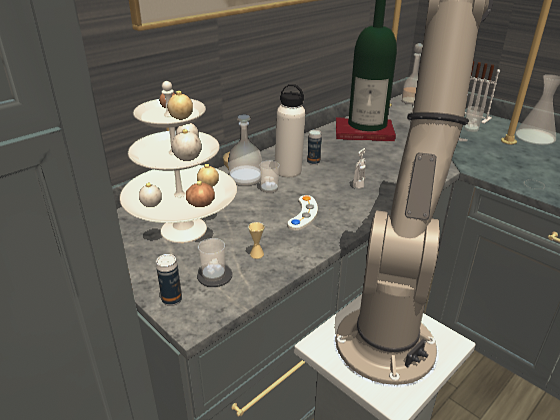

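View pics/side.png

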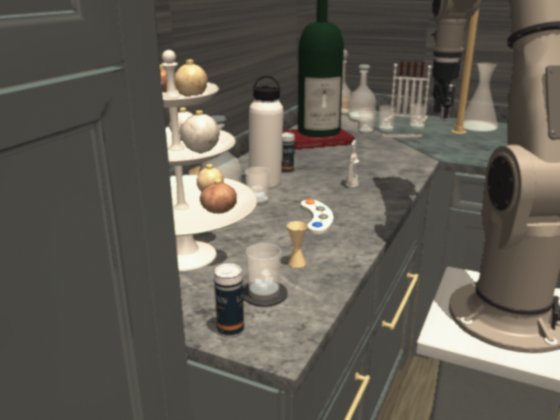

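The scene view shows the dimmer with blue at about (295,222) and orange at (306,198). The jigger is at (257,240), the corkscrew at (360,185) and tumbler_1 at (268,180). Side view: blue (317,225), orange (310,202).

```bash
cat > h.py <<'E'
import numpy as np,cv2
def ray(c,uv,z):
    d=c["pose"][:3,:3]@np.linalg.solve(c["camera_matrix"],[uv[0],uv[1],1.]);o=c["pose"][:3,3]
    return o+d*(z-o[2])/d[2]
def blobs(img,lo,hi,roi,amin=5):
    x0,y0,x1,y1=roi;m=cv2.inRange(cv2.cvtColor(img,cv2.COLOR_RGB2HSV)[y0:y1,x0:x1],lo,hi)
    n,_,s,ce=cv2.connectedComponentsWithStats(m)
    return [(s[i,4],ce[i]+[x0,y0]) for i in range(1,n) if s[i,4]>=amin]
E
python3 - <<'E'
from h import *
for n,roi in(("scene",(280,185,330,235)),("side",(290,190,345,240))):
    c=dict(np.load(n+".npz"))
    for nm,lo,hi in(("blue",(100,120,60),(125,255,255)),("orange",(5,130,100),(20,255,255)),("grey",(0,0,70),(180,70,150))):
        for a,p in blobs(c["img"],lo,hi,roi):
            if nm!="grey" or a<90: print(n,nm,a,p.round(1),ray(c,p,.02).round(4))
c=dict(np.load("scene.npz"))
for nm,p in dict(jigger=(257,255),cork=(359,187),tum1=(268,187),can=(170,297),stand=(184,230),bottle=(289,172)).items(): print(nm,ray(c,p,0).round(3))
c=dict(np.load("side.npz"))
for nm,p in dict(jigger=(297,262),cork=(352,185),tum1=(257,198),stand=(185,255),bottle=(265,182)).items(): print(nm,ray(c,p,0).round(3))
E
```

```text
scene blue 33 [295.  221.6] [ 0.4961 -0.2079  0.02  ]
scene orange 31 [306.2 198. ] [ 0.573  -0.3449  0.02  ]
scene grey 24 [309.2 206.3] [ 0.5281 -0.3111  0.02  ]
scene grey 24 [305.5 214.7] [ 0.5008 -0.2631  0.02  ]
side blue 23 [317. 224.] [ 0.4955 -0.2038  0.02  ]
side orange 29 [309.7 201.2] [ 0.5745 -0.3428  0.02  ]
side grey 5 [290.2 237.8] [ 0.526  -0.0981  0.02  ]
jigger [ 0.47  -0.016  0.   ]
cork [ 0.514 -0.572  0.   ]
tum1 [ 0.75  -0.327  0.   ]
can [0.495 0.276 0.   ]
stand [0.732 0.064 0.   ]
bottle [ 0.78  -0.471  0.   ]
jigger [ 0.474 -0.023  0.   ]
cork [ 0.52  -0.574  0.   ]
tum1 [ 0.75  -0.343  0.   ]
stand [0.738 0.061 0.   ]
bottle [ 0.791 -0.479  0.   ]
```

>>> {"name": "arm_command", "arguments": {"commands": [0.03, -0.02, 0, 0, 0, 0, 0, 0.065, -0.044, 0, 0, 0, 0, 0, 0.1, -0.068, 0, 0, 0, 0, 0, 0.135, -0.09, 0, 0, 0, 0, 0, 0.17, -0.114, 0, 0, 0, 0, 0, 0.205, -0.138, 0, 0, 0, 0, 0, 0.24, -0.16, 0, 0, 0, 0, 0, 0.27, -0.18, 0, 0, 0, 0, 0], "force": 30}}

```text
t: 0.9
eef_pos: [0.4489, -0.3401, 0.2311]
tool_rot: [-0.0, 0.978, 0.208, -0.0]
contact_force: [0.7, -0.3, -0.3]
gripper_width: 0.0
grasp_force: 0.0
```

>>> {"name": "arm_command", "arguments": {"commands": [0.03, -0.02, 0, 0, 0, 0, 0, 0.05, -0.035, 0, 0, 0, 0, 0, 0.068, -0.048, 0, 0, 0, 0, 0, 0.068, -0.048, 0, 0, 0, 0, 0, 0.068, -0.048, 0, 0, 0, 0, 0]}}

```text
t: 1.4
eef_pos: [0.4902, -0.271, 0.231]
tool_rot: [-0.0, 0.978, 0.208, -0.0]
contact_force: [0.0, -0.9, -0.1]
gripper_width: 0.004
grasp_force: 0.0
```

Run:
```python
from station import *
from h import *
o=get_obs();print({k:np.round(v,4) for k,v in o.items()})
c=read_camera("wrist");cv2.imwrite("pics/w1.png",c["img"][:,:,::-1]);np.savez("w1",**c);print(c["camera_matrix"],c["pose"].round(3))
for nm,lo,hi in(("blue",(100,120,60),(125,255,255)),("orange",(5,130,100),(20,255,255))):
    for a,p in blobs(c["img"],lo,hi,(0,0,560,420),60): print(nm,a,p.round(1),ray(c,p,.02).round(4))
```

```text
{'t': np.float64(1.4), 'q': array([ 0.507 ,  0.2955, -0.1388,  1.8263,  0.0476,  1.0237, -0.8019]), 'joint_vel': array([ 0.0225, -0.0003,  0.0252, -0.0004,  0.0017,  0.0002,  0.0014]), 'joint_torque': array([-1.60310e+00, -4.69090e+01, -1.60810e+00, -2.68948e+01,
       -1.46500e-01, -2.50000e-02, -5.00000e-02]), 'eef_pos': array([ 0.4902, -0.271 ,  0.231 ]), 'tool_rot': array([-0.000e+00,  9.781e-01,  2.082e-01, -4.000e-04]), 'contact_force': array([ 0.0019, -0.856 , -0.1257]), 'torque': array([ 0.0021,  0.0116, -0.0182]), 'grasp_force': np.float64(0.0), 'gripper_width': np.float64(0.0037)}
[[316.06335773   0.         276.44311179]
 [  0.         316.06335773 205.04900148]
 [  0.           0.           1.        ]] [[ 0.407 -0.882 -0.239  0.549]
 [-0.914 -0.392 -0.107 -0.244]
 [ 0.     0.262 -0.965  0.373]
 [ 0.     0.     0.     1.   ]]
blue 495 [231.1 150.2] [ 0.4982 -0.212   0.02  ]
orange 530 [372.6 135.7] [ 0.5756 -0.3474  0.02  ]
orange 60 [254.4 160.6] [ 0.498 -0.24   0.02 ]
```

View pics/w1.png

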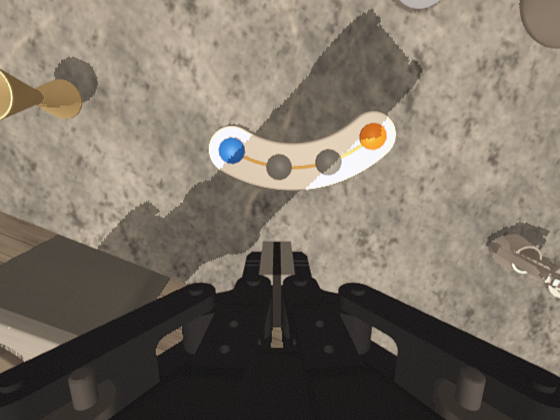

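The wrist view shows blue at (231,150), greys at (279,167) and (328,162), and orange at (373,136), with the curve bulging toward the base. Next I compute the row from the known arc, check it against the greys, and convert to tool axes.

Run:
```python
from h import *
c=dict(np.load("w1.npz"))
g=[ray(c,p,.02)[:2] for p in((279,167),(328,162))]
b=np.array([.4975,-.2105]);o=np.array([.575,-.3465]);print("chord",np.linalg.norm(o-b))
m=(b+o)/2;y=(o-b)/np.linalg.norm(o-b);x=np.array([y[1],-y[0]])
for th in(2*np.arcsin(.028/.13),.056/.13):
    a=np.array([-1.5,-1,-.5,0,.5,1,1.5])*th
    cen=m-x*.13*np.cos(1.5*th)
    P=cen+.13*(np.cos(a)[:,None]*x+np.sin(a)[:,None]*y)
    print("chord exp",.26*np.sin(1.5*th));print(P.round(4))
print("greys",np.round(g,4))
tx=np.array([.9133,.4073]);ty=np.array([.4073,-.9133])
p0=np.array([.4902,-.271])
print("first",(P[0]-p0)@tx,(P[0]-p0)@ty)
print("rel to P0",np.c_[(P-P[0])@tx,(P-P[0])@ty].round(4))
```

```text
chord 0.15653194562133313
chord exp 0.15760852071005915
[[ 0.4972 -0.21  ]
 [ 0.4965 -0.2382]
 [ 0.5019 -0.2658]
 [ 0.5131 -0.2917]
 [ 0.5296 -0.3145]
 [ 0.5507 -0.3332]
 [ 0.5753 -0.347 ]]
chord exp 0.15655121983697468
[[ 0.4975 -0.2105]
 [ 0.4969 -0.2384]
 [ 0.5023 -0.2658]
 [ 0.5135 -0.2915]
 [ 0.5298 -0.3141]
 [ 0.5507 -0.3328]
 [ 0.575  -0.3465]]
greys [[ 0.5026 -0.268 ]
 [ 0.53   -0.3156]]
first 0.03130779261936986 -0.052290950477701714
rel to P0 [[ 0.      0.    ]
 [-0.0119  0.0253]
 [-0.0181  0.0525]
 [-0.0184  0.0805]
 [-0.0127  0.1078]
 [-0.0012  0.1333]
 [ 0.0154  0.1558]]
```

>>> {"name": "arm_command", "arguments": {"commands": [0.01, -0.015, 0.03, 0, 0, 0, 0, 0.02, -0.035, 0.07, 0, 0, 0, 0, 0.031, -0.052, 0.11, 0, 0, 0, 0, 0.031, -0.052, 0.145, 0, 0, 0, 0, 0.031, -0.052, 0.17, 0, 0, 0, 0, 0.031, -0.052, 0.19, 0, 0, 0, 0, 0.031, -0.052, 0.195, 0, 0, 0, 0, 0.031, -0.052, 0.195, 0, 0, 0, 0]}}

```text
t: 2.25
eef_pos: [0.4969, -0.2119, 0.0358]
tool_rot: [-0.0, 0.978, 0.207, -0.001]
contact_force: [-0.4, -0.1, -0.6]
gripper_width: 0.0
grasp_force: 0.0
```

Run:
```python
from station import *
from h import *
o=get_obs();print(o["eef_pos"],o["contact_force"],o["gripper_width"])
c=read_camera("wrist");cv2.imwrite("pics/w2.png",c["img"][:,:,::-1])
for nm,lo,hi in(("blue",(100,120,60),(125,255,255)),("orange",(5,130,100),(20,255,255))):
    for a,p in blobs(c["img"],lo,hi,(0,0,560,420),100): print(nm,a,p.round(1),ray(c,p,.02).round(4))
```

```text
[ 0.49686417 -0.21189996  0.0358067 ] [-0.3970723  -0.14897479 -0.57866214] 0.0004246178494089145
blue 1376 [278.2 231.8] [ 0.5031 -0.2094  0.02  ]
orange 535 [552.3 215.7] [ 0.5691 -0.3368  0.02  ]
orange 274 [324.3 257.7] [ 0.4996 -0.2383  0.02  ]
```

View pics/w2.png

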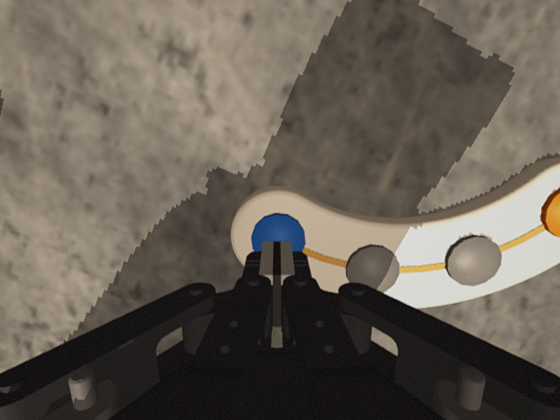

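The fingertips sit right over the blue dome, seen at (278,235), and the greys are at (372,267) and (473,260). Now a gentle press.

>>> {"name": "arm_command", "arguments": {"commands": [0, 0, 0.006, 0, 0, 0, 0, 0, 0, 0.011, 0, 0, 0, 0, 0, 0, 0.014, 0, 0, 0, 0, 0, 0, 0.0165, 0, 0, 0, 0, 0, 0, 0.0165, 0, 0, 0, 0, 0, 0, 0.0165, 0, 0, 0, 0]}}

```text
t: 2.9
eef_pos: [0.4979, -0.2109, 0.02]
tool_rot: [0.0, 0.978, 0.208, 0.0]
contact_force: [-0.3, 0.3, 2.2]
gripper_width: 0.001
grasp_force: 0.9
```

>>> {"name": "arm_command", "arguments": {"commands": [-0.003, 0.006, -0.007, 0, 0, 0, 0, -0.008, 0.016, -0.008, 0, 0, 0, 0, -0.012, 0.025, -0.008, 0, 0, 0, 0, -0.015, 0.034, -0.008, 0, 0, 0, 0, -0.017, 0.044, -0.008, 0, 0, 0, 0, -0.018, 0.052, -0.007, 0, 0, 0, 0, -0.018, 0.0525, -0.003, 0, 0, 0, 0, -0.018, 0.0525, 0, 0, 0, 0, 0]}}

```text
t: 3.7
eef_pos: [0.5028, -0.2664, 0.0194]
tool_rot: [0.0, 0.978, 0.208, 0.0]
contact_force: [-0.5, -1.0, 2.5]
gripper_width: 0.002
grasp_force: 1.2
```

>>> {"name": "arm_command", "arguments": {"commands": [0, 0, 0, 0, 0, 0, 0, 0, 0, 0, 0, 0, 0, 0]}}

```text
t: 3.9
eef_pos: [0.5027, -0.2659, 0.0198]
tool_rot: [0.0, 0.978, 0.208, -0.0]
contact_force: [-0.5, -1.1, 2.3]
gripper_width: 0.001
grasp_force: 1.0
```

Dome 2 is about 3 mm down. Next come mid 2 and dome 3 (relative: mid −0.0003, 0.028; dome 0.0054, 0.0553).

>>> {"name": "arm_command", "arguments": {"commands": [0, 0.006, -0.007, 0, 0, 0, 0, 0, 0.017, -0.008, 0, 0, 0, 0, 0, 0.028, -0.008, 0, 0, 0, 0, 0.002, 0.037, -0.008, 0, 0, 0, 0, 0.004, 0.047, -0.008, 0, 0, 0, 0, 0.0055, 0.055, -0.007, 0, 0, 0, 0, 0.0055, 0.055, -0.003, 0, 0, 0, 0, 0.0055, 0.055, 0, 0, 0, 0, 0]}}

```text
t: 4.7
eef_pos: [0.5302, -0.3142, 0.0194]
tool_rot: [0.0, 0.978, 0.208, 0.0]
contact_force: [-0.0, -1.2, 2.3]
gripper_width: 0.003
grasp_force: 1.2
```

>>> {"name": "arm_command", "arguments": {"commands": [0, 0, 0, 0, 0, 0, 0, 0, 0, 0, 0, 0, 0, 0]}}

```text
t: 4.9
eef_pos: [0.5301, -0.314, 0.0199]
tool_rot: [0.0, 0.978, 0.208, 0.0]
contact_force: [0.3, -2.9, 2.1]
gripper_width: 0.001
grasp_force: 0.9
```

Dome 3 is pressed. Next mid 3 and dome 4 (relative: mid 0.0115, 0.0255; dome 0.0281, 0.048), finishing about 1 mm deeper.

>>> {"name": "arm_command", "arguments": {"commands": [0.002, 0.006, -0.007, 0, 0, 0, 0, 0.007, 0.016, -0.008, 0, 0, 0, 0, 0.0115, 0.0255, -0.008, 0, 0, 0, 0, 0.017, 0.034, -0.008, 0, 0, 0, 0, 0.023, 0.042, -0.008, 0, 0, 0, 0, 0.028, 0.048, -0.007, 0, 0, 0, 0, 0.028, 0.048, -0.003, 0, 0, 0, 0, 0.028, 0.048, 0, 0, 0, 0, 0]}}

```text
t: 5.7
eef_pos: [0.5754, -0.3464, 0.0193]
tool_rot: [-0.0, 0.978, 0.208, 0.0]
contact_force: [1.2, -0.1, 2.4]
gripper_width: -0.002
grasp_force: 1.2
```

>>> {"name": "arm_command", "arguments": {"commands": [0, 0, 0.001, 0, 0, 0, 0, 0, 0, 0.001, 0, 0, 0, 0, 0, 0, 0.001, 0, 0, 0, 0, 0, 0, 0.001, 0, 0, 0, 0, 0, 0, 0.001, 0, 0, 0, 0]}}

```text
t: 6.2
eef_pos: [0.5754, -0.3464, 0.0191]
tool_rot: [0.0, 0.978, 0.208, 0.0]
contact_force: [0.9, 0.5, 1.1]
gripper_width: 0.0
grasp_force: 1.2
```

Run:
```python
from station import *
import cv2
o=get_obs();print(o["eef_pos"],o["contact_force"],abs(o["joint_vel"]).max())
cv2.imwrite("pics/w3.png",read_camera("wrist")["img"][:,:,::-1])
```

```text
[ 0.57535531 -0.34643369  0.01906834] [0.85622983 0.49081119 1.08533333] 0.0010947205948461272
```

View pics/w3.png

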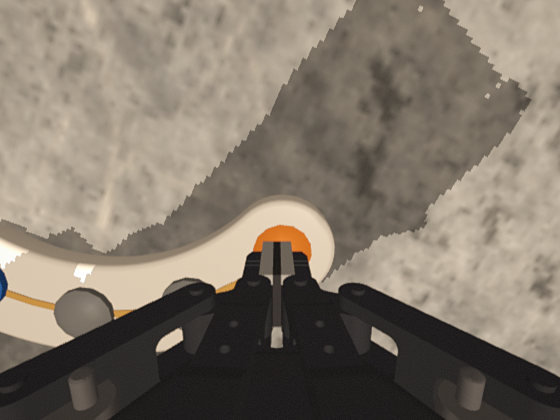

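The fingertips are centred on the orange dome at (282,245), held about 4 mm down. The visible greys are up, and the arm is still.

```bash
python3 -c "
from station import *
print(hand_in())"
```

```text
the job is handed in; nothing more can be done
None
```

I pressed the four domes in order from blue to orange, gliding about 13 mm above the panel between them, and handed the job in at about 6 s with the orange dome held about 4 mm down; hand-in returned no verdict.

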